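# Aim the desk scanner at the card box and hold it up on its telescopic post

### The arm

A 7-joint arm with a two-finger parallel gripper is mounted at the origin on a cart in front of the work surface, level with it; the furniture and walls round the work are solid. World frame = base frame: x ahead of the robot, y to its left, z up, the work surface at z = 0. Lengths are in m, angles in rad, forces in N, time in s.
With the tool pointing down it reaches from about 0.4 to 0.925 m from the base axis. Payload 4.1 kg.
Tool frame: the origin (TCP) lies midway between the tips of the shut fingers; the grasp point (between the pads) lies manip.grip_point_offset behind it (manip.grip_point_offset is the distance from the TCP to the grasp point, in m); z points along the fingers, y is the line along which they close (so a half turn about z gives the same grasp; the last joint's range is limited). The gripper opens to 85 mm and grips with 20 to 120 N. Pads are 22 mm wide; open, the fingers measure 114 mm over their backs; the gripper's body (76 mm by 85 mm) begins 54 mm behind the grasp point. The pads swing forward as they close: fully open they stand 13 mm farther back than shut.
Start: joints at [1.159, 0.398, 0.045, 1.537, -0.019, 1.207, -0.051], TCP at [0.2, -0.618, 0.231] pointing down, gripper open.
Joint ranges: [-2.82, 2.82], [-0.49, 2.23], [-1.37, 1.46], [0, 2.46], [-1.36, 4.5], [0.23, 2], [-2.94, 2.94]. Speed limits (rad/s): [2.57, 2.57, 3.14, 3.14, 3.14, 3.14, 3.14].

### API

Orientations are given as a unit quaternion [w, x, y, z].
In Python, from rig import status, imaging, manip gives the robot as it stands.
- The arm moves only by the tool apply_moves, never from a script. Its argument "series" is a list of rows, each a list of 3 entries, a list of its own where there are three numbers: the shift along the tool's x, y, z in cm, then the turn, a rotation vector about the tool's x, y, z in rad, then the closure, from -1 (fully open) to 1 (shut). A call has exactly 8 rows; each row shifts and turns the commanded pose from where the row before left it, along the tool's axes as they then stand; what a row does not reach is not made up. A row lasts 1/12 s, in which the tool goes at most 41.7 mm and 7.16 degrees, less where a joint would pass 70% of its speed; a pose out of reach is approached as far as the arm can. A call with a gripper value outside its range is refused whole. The fingers move at their own pace and stop on an object; the grip force is fixed at half the most. Time passes only in rows, so rows that do not move let the fingers close, or fill a call up. It gives the time, the measured TCP pose, the force, the opening and the grip force at its end, in the units of the state.
- status.get_state(): the state, without advancing time (a new reading comes with each control period).
- imaging.read_camera(name): name is "scene" or "top"; returns the picture (384x512x3 uint8, red, green, blue); there is no depth.
- imaging.get_calibration(name): a dict with "mtx" (3x3 intrinsics, pixels), "distortion" ([k1, k2, p1, p2, k3] as OpenCV has them; the pictures are not rectified), "rvec" (rotation vector, rad) and "tvec" (3), from world to camera coordinates, as OpenCV has them. Camera axes: x right, y down, z forward; pixel columns grow to the right and rows downward; lengths in m; the calibration is good to about 2 mm. A picture is of the moment at which its call begins. get_calibration takes no time and is no camera call.
- manip.hand_in(): hands the job in; it is judged then, once.
Trained networks look in the newest picture that a camera, given by its name, has taken for a name from the list of things; names that differ only in an ending like _2 or _b are one class to them, and where a whole thing is asked for, a point or a joint stands for the part that bears it (a point fixed in the world has none). Each returns a list of dicts, best first, with "confidence" (0 to 1); they miss things now and then, are a little off and sometimes report something else, mostly with a low value. They report only what shows in the picture. A call takes as long as a camera call. They do not tell look-alikes from the thing itself.
- imaging.boxes_of(camera, thing): "at" ([x, y, z] in m, in world coordinates, good to about 4 mm: the middle of the surface that is visible of it).
The state is a dict: "t": time; "qpos": joint angles; "joint_velocities": joint speeds; "effort": joint torques, N m; "position": TCP position; "eef_rot": TCP orientation; "wrist_force": force on the tool from outside, world axes, zero at the start; "wrist_torque": the same for the moment, N m; "width": opening from 0.0 (shut) to 1.0 (fully open); "grasp_force": force on a finger pad.
Only numpy, scipy, OpenCV 4.12 (cv2) and the standard library are available. Lean on these libraries where they do the work, as an engineer would, in place of code of your own. Each camera call takes 0.05 s, during which the arm holds its last target. There are 200 camera calls.

### The job

Take the book scanner by its upright grip so that the release button in the grip's side is squeezed in, and, with the post still fully down, swivel the scanner until its nose points at the middle of the wooden card index box standing nearest to it (not the one at the far right end of the desk) and hold it steady there for a moment. Then, keeping the button squeezed, pull the scanner straight up past the first stop of the telescopic post to the second, with both tubes fully out, and finish while still holding it up there, aimed at the middle of the box: the post springs back down if let go. Leave the other things on the desk where they are.

Things in the scene. Friction and masses are not known exactly. Their poses are not given: they have to be found in the camera images.
- scanner: Grey book scanner on a telescopic post. Swivels lightly about the post's upright axis (1.4 rad either way of world +x). Origin: on that axis, at the housing's underside, 100 mm above the desk when down; z up, x along its nose (the way it looks), y to the nose's left. Housing 28 mm high, 50 mm wide in y, from x = -34 to the dark window at +68 mm. Post's foot: 124 mm round, fixed to the desk.
- grip_mid (a point): Middle of the black upright grip on the scanner's housing, on the post's axis at the button's height, 56 mm above the scanner's origin (156 mm above the desk when down, 286 mm when fully out); axes as the scanner's. The grip is 40 mm in x, 30 mm in y; its top is 27 mm above this point, the housing's top 28 mm below. Held from above, a finger on each y side.
- button_face (a point): Middle of the outer face of the steel release button (18 mm wide in x, 28 mm high) in the grip's +y side: 23 mm from the post's axis when not pressed, standing 8 mm out, so 38 mm over button and grip. The grip's -y side is plain. Axes as the scanner's.
- release_button (a joint): How far the release button is pressed in (m), 0 to 0.007 with a spring of 3 N rising to 6 N. Pressed 5 mm or more it frees the post; otherwise a catch holds the post down (about 1 mm of play) when it is fully down.
- upper_tube (a joint): Extension of the thin upper tube (m), 0 in to 0.065 fully out. It comes out first, at about 5 N of pull including the weight; its end is the first stop. Its spring draws it back in.
- lower_tube (a joint): Extension of the thicker lower tube (m), 0 in to 0.065 fully out. It comes out after the upper tube, at about 10 N of pull; its end is the second stop, the scanner then being 130 mm above its low position. Its spring draws it back in.
- box_mid (a point): Middle of the oak card index box (133 mm in its x, 174 mm in its y, 88 mm high) that stands fixed on the desk 0.18 to 0.4 m from the post, behind it to the left or right (not the like box at the desk's far right end): the point 45 mm above the desk on the box's upright centre line; its x axis points from its front (brass catch) to its back, z up.
- candle_holder: Chamber candlestick with a candle, 96x120x85 mm; loose on the desk, a bystander; origin at the middle of its underside
- magnifier: Magnifying glass lying flat, 49x107x8 mm; loose on the desk, a bystander; origin at the middle of its underside
- stamp_large: Rubber stamp with a dark turned handle, 26x56x70 mm; loose on the desk, a bystander; origin at the middle of its underside
- eraser: Worn eraser, 17x43x13 mm; loose on the desk, a bystander; origin at the middle of its underside
- brass_seal: Brass seal with a dark upright grip, 24x24x66 mm; loose on the desk, a bystander; origin at the middle of its underside
Mind the look-alikes: they are no part of the job. What is shaped like the part that bears scanner but white is not meant.

How it is judged:
By the outcome, as a careful person would: the job done as asked, in the order asked, and still so for the second after the job is handed in, while the arm keeps its last pose, push and grip.
It also fails if it takes over 35 s, if anything falls off the work surface, if the arm or the gripper's body presses on something with over 40 N, if the wrist force passes 120 N, or if a joint passes its speed limit or range.

## Working session

There is one attempt and no reset: what is moved stays moved. The work goes in short steps, Python scripts to look and compute and a tool call to move; the robot and the scene stay as the last step left them, time stands still between calls to the robot, and variables do not carry over. Pictures are saved under pics/ and viewed, at most 10 in all, crops included, and the job is handed in when it is done.

Besides the shell and the picture viewer there is one more tool, called after "Request:" by a JSON object that holds its "name" and its "arguments", one argument or row to a line. apply_moves: Moves the arm, as the interface text tells. Its arguments: {"type":"object","properties":{"series":{"type":"array","items":{"type":"array"}}},"required":["series"]}

```bash
mkdir -p pics; python3 - <<'E'
from rig import status, imaging, manip
import cv2,numpy as np
for c in("scene","top"):
    im=imaging.read_camera(c); cv2.imwrite(f"pics/{c}0.png",im[:,:,::-1])
    for n in("scanner","grip_mid","button_face","box_mid"):
        try: print(c,n,[(np.round(d["at"],3).tolist(),round(d["confidence"],2)) for d in imaging.boxes_of(c,n)])
        except Exception as e: print(c,n,e)
s=status.get_state(); print(s, manip.grip_point_offset)
E
```

```text
scene scanner [([0.371, 0.272, 0.131], 0.88), ([0.483, -0.148, 0.125], 0.66)]
scene grip_mid [([0.37, 0.271, 0.13], 0.71), ([0.48, -0.147, 0.126], 0.6)]
scene button_face [([0.485, -0.144, 0.124], 0.55)]
scene box_mid [([0.608, -0.252, 0.011], 0.58)]
top scanner [([0.391, 0.286, 0.126], 0.82), ([0.508, -0.13, 0.128], 0.62)]
top grip_mid [([0.515, -0.133, 0.127], 0.91), ([0.392, 0.281, 0.126], 0.73)]
top button_face []
top box_mid [([0.66, -0.302, 0.089], 0.68)]
{'t': 0.5, 'qpos': array([ 1.15901325,  0.39841842,  0.0451344 ,  1.53666333, -0.01869715,
        1.20691047, -0.05073654]), 'joint_velocities': array([ 0.00010221, -0.00081281, -0.00022209,  0.0014763 , -0.00038872,
        0.00132092, -0.00092507]), 'effort': array([-1.10217301e-03, -4.74568033e+01,  1.36144269e+00, -2.54266495e+01,
        1.15169122e-02,  1.91899679e-03,  1.36106559e-05]), 'position': array([ 0.20001538, -0.61845874,  0.23130727]), 'eef_rot': array([ 1.45881086e-05,  9.87795345e-01,  1.55757360e-01, -1.35081383e-05]), 'wrist_force': array([ 0.15198768, -0.08968046,  0.50808893]), 'wrist_torque': array([-6.51563824e-03,  4.87221537e-02,  2.71626152e-05]), 'grasp_force': 0.0, 'width': 0.9988797934261805} 0.0187
```

View pics/scene0.png

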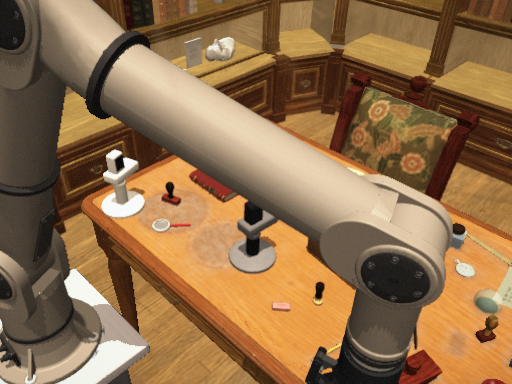

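View pics/top0.png

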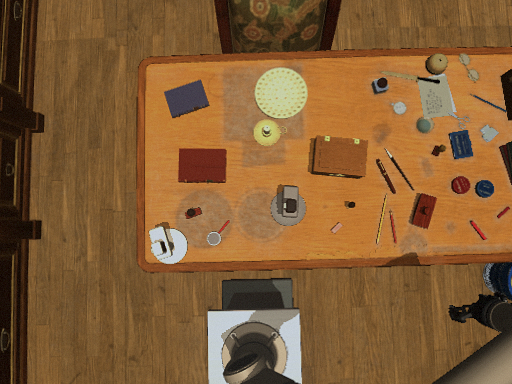

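The grey scanner stands at about (289,205) in the top view, with the target box at (338,157); the white look-alike is at (167,243). Next I'll zoom in for exact geometry.

```bash
cat > h.py <<'E'
from rig import status, imaging, manip
import cv2,numpy as np
def cal(c):
    k=imaging.get_calibration(c); return [np.array(k[x],float) for x in("mtx","distortion","rvec","tvec")]
def ray(c,uv,z):
    K,D,r,t=cal(c); p=cv2.undistortPoints(np.array(uv,float).reshape(-1,1,2),K,D)[:,0]
    R=cv2.Rodrigues(r)[0]; o=-R.T@t.ravel(); d=np.c_[p,np.ones(len(p))]@R
    return o+d*((z-o[2])/d[:,2])[:,None]
def proj(c,P):
    K,D,r,t=cal(c); return cv2.projectPoints(np.array(P,float),r,t,K,D)[0][:,0]
E
python3 - <<'E'
from h import *
im=cv2.imread("pics/top0.png"); x0,y0=262,122
cv2.imwrite("pics/crop0.png",cv2.resize(im[y0:y0+115,x0:x0+115],None,fx=5,fy=5,interpolation=cv2.INTER_NEAREST))
print(ray("top",[[289,205],[338,157]],0)); K,D,r,t=cal("top"); print(-cv2.Rodrigues(r)[0].T@t.ravel())
E
```

```text
[[ 0.50787433 -0.13576468  0.        ]
 [ 0.67347113 -0.31566107  0.        ]]
[ 0.43402939 -0.04805926  1.42948954]
```

View pics/crop0.png

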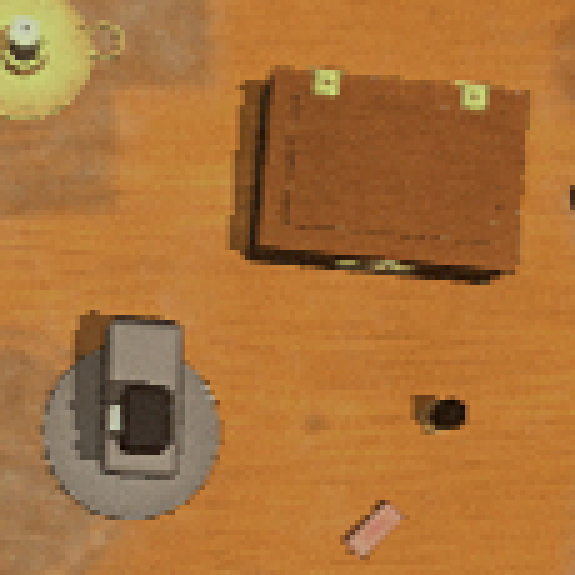

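```bash
python3 - <<'E'
from h import *
f=lambda a,z: ray("top",np.array(a,float)/5+[261.6,121.6],z)
b=f([[273,67],[530,92],[518,271],[261,247]],.088); print(b.round(4), np.linalg.norm(np.diff(b[[0,1,2,3,0]],axis=0),axis=1).round(3)); bm=b.mean(0)
im=cv2.imread("pics/top0.png")
foot=f([[132,432]],.008);print("foot",foot)
e=f([[44,432],[221,432],[132,520]],.008);print(e)
g=f([[148,418]],.183);print("grip",g)
h=f([[108,320],[183,322],[180,476],[105,472]],.128);print(h.round(3),np.linalg.norm(np.diff(h[[0,1,2,3,0]],axis=0),axis=1).round(3))
n=h[:2].mean(0)-h[2:].mean(0); print("yaw",np.arctan2(n[1],n[0]),"axis from housing",h.mean(0)-17e-3*n/np.linalg.norm(n))
a=(foot+g)[0]/2
print("boxmid",bm,"bearing",np.arctan2(bm[1]-a[1],bm[0]-a[0]),np.hypot(*(bm-a)[:2]))
E
```

```text
[[ 0.7355 -0.2297  0.088 ]
 [ 0.7136 -0.4013  0.088 ]
 [ 0.5931 -0.3865  0.088 ]
 [ 0.614  -0.2166  0.088 ]] [0.173 0.121 0.171 0.122]
foot [[ 0.49708878 -0.13143094  0.008     ]]
[[ 0.49877648 -0.07004758  0.008     ]
 [ 0.49536689 -0.1934658   0.008     ]
 [ 0.43595659 -0.12937408  0.008     ]]
grip [[ 0.49762182 -0.13124503  0.183     ]]
[[ 0.564 -0.111  0.128]
 [ 0.561 -0.16   0.128]
 [ 0.463 -0.154  0.128]
 [ 0.467 -0.106  0.128]] [0.048 0.099 0.048 0.097]
yaw -0.05410331302857793 axis from housing [ 0.49682047 -0.13190671  0.128     ]
boxmid [ 0.66404393 -0.30852146  0.088     ] bearing -0.8159082925652089 0.24326750892352839
```

Request:
{"name": "apply_moves", "arguments": {
  "series": [
    [[2.7,-2.3,0],[0,0,0],-1],
    [[2.7,-2.3,0],[0,0,0],-1],
    [[2.7,-2.3,0],[0,0,0],-1],
    [[2.7,-2.3,0],[0,0,0],-1],
    [[2.7,-2.3,0],[0,0,0],-1],
    [[2.7,-2.3,0],[0,0,0],-1],
    [[2.7,-2.3,0],[0,0,0],-1],
    [[2.7,-2.3,0],[0,0,0],-1]
  ]
}}

```text
t: 1.17
position: [0.3496, -0.3754, 0.2316]
eef_rot: [0.0, 0.988, 0.156, 0.0]
wrist_force: [1.2, 0.2, 0.7]
width: 0.999
grasp_force: 0.0
```

Request:
{"name": "apply_moves", "arguments": {
  "series": [
    [[2.7,-2.3,0],[0,0,0],-1],
    [[2.7,-2.3,0],[0,0,0],-1],
    [[2.7,-2.3,0],[0,0,0],-1],
    [[2.7,-2.3,0],[0,0,0],-1],
    [[2.7,-2.3,0],[0,0,0],-1],
    [[2.7,-2.3,0],[0,0,0],-1],
    [[2.7,-2.3,0],[0,0,0],-1],
    [[2.7,-2.3,0],[0,0,0],-1]
  ]
}}

```text
t: 1.83
position: [0.4985, -0.1339, 0.2317]
eef_rot: [0.0, 0.988, 0.156, 0.0]
wrist_force: [0.3, -0.3, 0.0]
width: 0.999
grasp_force: 0.0
```

Request:
{"name": "apply_moves", "arguments": {
  "series": [
    [[0,0,0],[0,0,0.06],-1],
    [[0,0,0],[0,0,0.06],-1],
    [[0,0,0],[0,0,0.06],-1],
    [[0,0,0],[0,0,0.06],-1],
    [[0,0,0],[0,0,0.06],-1],
    [[0,0,0],[0,0,0.067],-1],
    [[0,0,0],[0,0,0],-1],
    [[0,0,0],[0,0,0],-1]
  ]
}}

```text
t: 2.5
position: [0.4979, -0.1354, 0.2315]
eef_rot: [0.0, 1.0, -0.026, 0.0]
wrist_force: [-0.4, -1.1, -0.2]
width: 0.999
grasp_force: 0.0
```

```bash
cat >> h.py <<'E'
def st(tx=None,ty=None,tz=None,yaw=None):
    s=status.get_state(); w,x,y,z=s["eef_rot"]; from scipy.spatial.transform import Rotation as Ro
    R=Ro.from_quat([x,y,z,w]).as_matrix(); p=s["position"]; a=np.arctan2(R[1,0],R[0,0])
    print("t",s["t"],"p",p.round(4),"yaw",a.round(4),"zaxis",R[:,2].round(3),"F",s["wrist_force"].round(1),"T",s["wrist_torque"].round(2),"w",round(s["width"],3),"g",s["grasp_force"],"q",s["qpos"].round(2))
    if tx is not None: print("shift cm",(R.T@(np.array([tx,ty,tz])-p)*100).round(2),"rotz",-(yaw-a).round(4))
E
python3 - <<'E'
from h import *
st(.497,-.1315,.1373,-.054)
im=imaging.read_camera("top"); cv2.imwrite("pics/top1.png",im[:,:,::-1])
print(imaging.boxes_of("top","box_mid"))
im2=imaging.read_camera("scene"); 
print(imaging.boxes_of("scene","box_mid"))
a=cv2.resize(im[110:240,240:380,::-1],None,fx=3,fy=3); b=cv2.resize(im2[140:300,200:360,::-1],None,fx=2.4375,fy=2.4375)
cv2.imwrite("pics/c1.png",np.hstack([a,b[:390]]))
E
```

```text
t 2.5 p [ 0.4979 -0.1354  0.2315] yaw -0.0525 zaxis [ 0. -0. -1.] F [-0.4 -1.1 -0.2] T [-0.04 -0.03  0.04] w 0.999 g 0.0 q [ 0.44  0.17 -0.29  1.85  0.05  1.13 -1.49]
shift cm [-0.11 -0.39  9.42] rotz 0.0015
[{'at': [0.6588, -0.301, 0.0881], 'confidence': 0.93}]
[{'at': [0.6284, -0.3264, 0.0821], 'confidence': 0.87}]
```

View pics/c1.png

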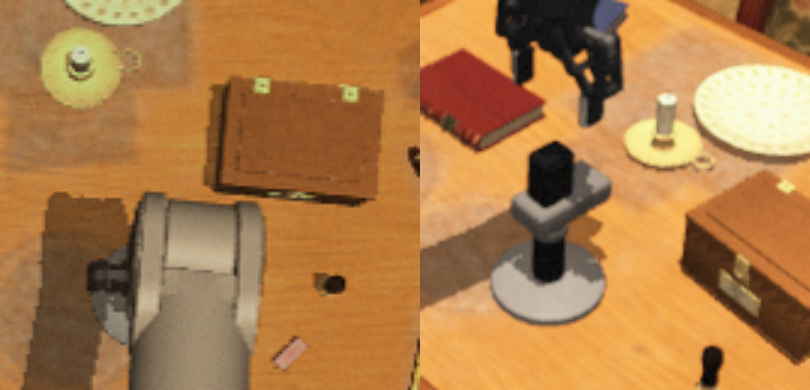

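```bash
python3 - <<'E'
from h import *
print(proj("scene",[[.497,-.1315,.183],[.497,-.1315,.0]]), proj("top",[[.497,-.1315,.183]]))
E
```

```text
[[253.02699643 202.17887626]
 [251.77444245 256.68088505]] [[291.29032424 205.4006126 ]]
```

The crops show the gripper over the grip. The axis estimate reprojects onto the grip top at (253,202) in the scene view, so I'll descend.

Request:
{"name": "apply_moves", "arguments": {
  "series": [
    [[-0.1,-0.4,0],[0,0,0],-1],
    [[0,0,1],[0,0,0],-1],
    [[0,0,1.6],[0,0,0],-1],
    [[0,0,1.8],[0,0,0],-1],
    [[0,0,1.8],[0,0,0],-1],
    [[0,0,1.6],[0,0,0],-1],
    [[0,0,1.2],[0,0,0],-1],
    [[0,0,0.4],[0,0,0],-1]
  ]
}}

```text
t: 3.37
position: [0.4951, -0.1308, 0.1346]
eef_rot: [-0.001, 1.0, -0.027, -0.002]
wrist_force: [-0.1, 0.1, -0.3]
width: 1.002
grasp_force: 0.0
```

```bash
python3 - <<'E'
from h import *
st(.497,-.1315,.1373,-.054)
E
```

```text
t 3.3667 p [ 0.4951 -0.1308  0.1346] yaw -0.0535 zaxis [-0.004  0.001 -1.   ] F [-0.1  0.1 -0.3] T [ 0.04  0.   -0.04] w 1.002 g 0.0 q [ 0.42  0.27 -0.29  1.96  0.09  0.93 -1.54]
shift cm [ 0.19  0.06 -0.27] rotz 0.0005
```

Request:
{"name": "apply_moves", "arguments": {
  "series": [
    [[0,0,0],[0,0,0],-1],
    [[0,0,0],[0,0,0],0],
    [[0,0,0],[0,0,0],1],
    [[0,0,0],[0,0,0],1],
    [[0,0,0],[0,0,0],1],
    [[0,0,0],[0,0,0],1],
    [[0,0,0],[0,0,0],1],
    [[0,0,0],[0,0,0],1]
  ]
}}

```text
t: 4.03
position: [0.4978, -0.1309, 0.1386]
eef_rot: [-0.0, 1.0, -0.027, 0.001]
wrist_force: [-1.5, 1.2, 5.1]
width: 0.346
grasp_force: 63.7
```

```bash
python3 - <<'E'
from h import *
st(.497,-.1315,.1373,-.815)
E
```

```text
t 4.0333 p [ 0.4978 -0.1309  0.1386] yaw -0.054 zaxis [ 0.002  0.    -1.   ] F [-1.5  1.2  5.1] T [0.57 0.24 0.08] w 0.346 g 63.650511503219604 q [ 0.42  0.26 -0.29  1.95  0.09  0.93 -1.54]
shift cm [-0.08  0.07  0.13] rotz 0.761
```

Request:
{"name": "apply_moves", "arguments": {
  "series": [
    [[0,0,0],[0,0,0.03],1],
    [[0,0,0],[0,0,0.05],1],
    [[0,0,0],[0,0,0.06],1],
    [[0,0,0],[0,0,0.06],1],
    [[0,0,0],[0,0,0.06],1],
    [[0,0,0],[0,0,0.06],1],
    [[0,0,0],[0,0,0.06],1],
    [[0,0,0],[0,0,0.06],1]
  ]
}}

```text
t: 4.7
position: [0.498, -0.1311, 0.1386]
eef_rot: [-0.0, 0.969, -0.246, 0.001]
wrist_force: [-0.4, 1.3, 3.9]
width: 0.348
grasp_force: 63.4
```

Request:
{"name": "apply_moves", "arguments": {
  "series": [
    [[0,0,0],[0,0,0.06],1],
    [[0,0,0],[0,0,0.06],1],
    [[0,0,0],[0,0,0.06],1],
    [[0,0,0],[0,0,0.06],1],
    [[0,0,0],[0,0,0.05],1],
    [[0,0,0],[0,0,0.03],1],
    [[0,0,0],[0,0,0],1],
    [[0,0,0],[0,0,0],1]
  ]
}}

```text
t: 5.37
position: [0.4981, -0.1312, 0.1386]
eef_rot: [-0.0, 0.918, -0.396, 0.001]
wrist_force: [-0.3, 2.0, 6.7]
width: 0.347
grasp_force: 63.5
```

```bash
python3 - <<'E'
from h import *
st(.497,-.1315,.1373,-.815)
im=imaging.read_camera("top"); im2=imaging.read_camera("scene")
a=cv2.resize(im[130:240,240:360,::-1],None,fx=3.5,fy=3.5); b=cv2.resize(im2[170:280,200:320,::-1],None,fx=3.5,fy=3.5)
cv2.imwrite("pics/c2.png",np.vstack([a,b])[:,:] if 0 else cv2.resize(np.hstack([a,b]),(798,366)))
cv2.imwrite("pics/top2.png",im[:,:,::-1]); cv2.imwrite("pics/scene2.png",im2[:,:,::-1])
E
```

```text
t 5.3667 p [ 0.4981 -0.1312  0.1386] yaw -0.8134 zaxis [ 0.003 -0.    -1.   ] F [-0.3  2.   6.7] T [ 0.43  0.03 -0.06] w 0.347 g 63.51689100265503 q [ 0.32  0.26 -0.17  1.96  0.05  0.93 -2.26]
shift cm [-0.06  0.1   0.13] rotz 0.0016
```

View pics/c2.png

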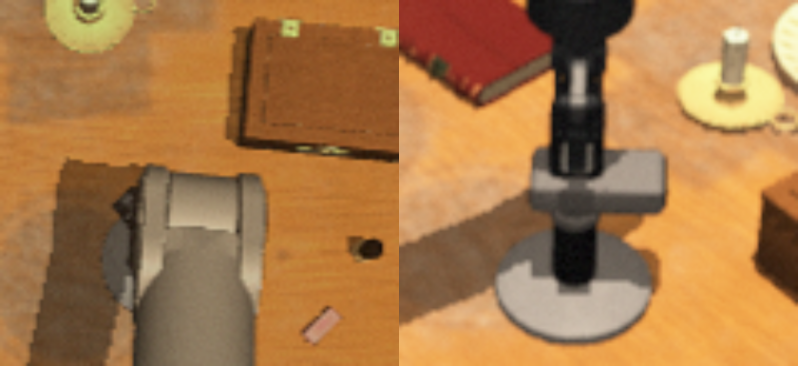

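The scanner has swivelled with the grip. I'll overlay the model to check the aim and box centre while it holds steady.

```bash
python3 - <<'E'
from h import *
def box(cx,cy,yaw,xs,ys,zs):
    c,s=np.cos(yaw),np.sin(yaw); L=[]
    for x in xs:
        for y in ys:
            for z in zs: L.append([cx+c*x-s*y,cy+s*x+c*y,z])
    return np.array(L)
E_=[(0,1),(2,3),(4,5),(6,7),(0,2),(1,3),(4,6),(5,7),(0,4),(1,5),(2,6),(3,7)]
im=cv2.imread("pics/scene2.png"); x0,y0,f=205,180,5; v=cv2.resize(im[y0:y0+110,x0:x0+155],None,fx=f,fy=f,interpolation=cv2.INTER_CUBIC)
def draw(v,cam,P,col,x0,y0,f):
    q=((proj(cam,P)-[x0,y0]+.5)*f).astype(int)
    for a,b in E_: cv2.line(v,tuple(map(int,q[a])),tuple(map(int,q[b])),col,1)
S=box(.497,-.1315,-.815,(-.034,.068),(-.025,.025),(.1,.128))
B=box(.664,-.3085,-.11,(-.0605,.0605),(-.087,.087),(0,.088))
B2=box(.664,-.3085,-.11,(-.0665,.0665),(-.087,.087),(0,.088))
draw(v,"scene",S,(0,255,0),x0,y0,f); draw(v,"scene",B,(255,255,0),x0,y0,f)
cv2.imwrite("pics/o1.png",v)
im=cv2.imread("pics/top0.png"); x0,y0=300,125; v=cv2.resize(im[y0:y0+65,x0:x0+75],None,fx=8,fy=8,interpolation=cv2.INTER_CUBIC)
draw(v,"top",B,(255,255,0),x0,y0,8); draw(v,"top",B2,(255,0,255),x0,y0,8); cv2.imwrite("pics/o2.png",v)
E
```

```text
(no output)
```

View pics/o1.png

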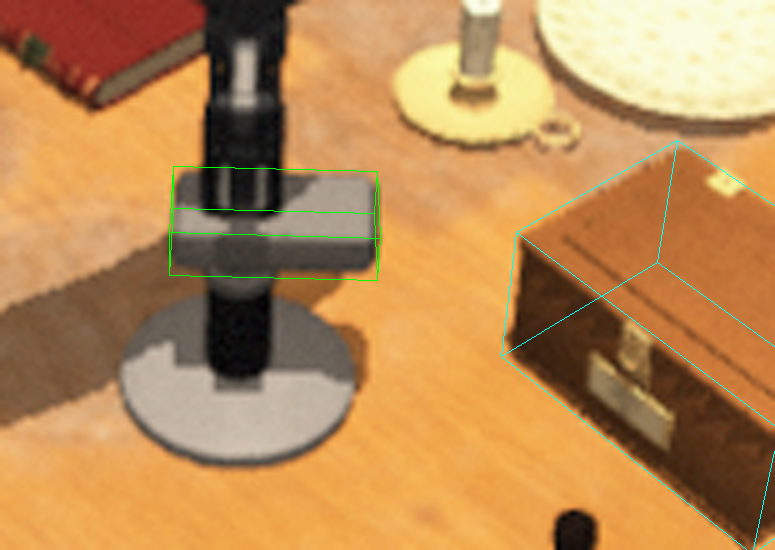

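View pics/o2.png

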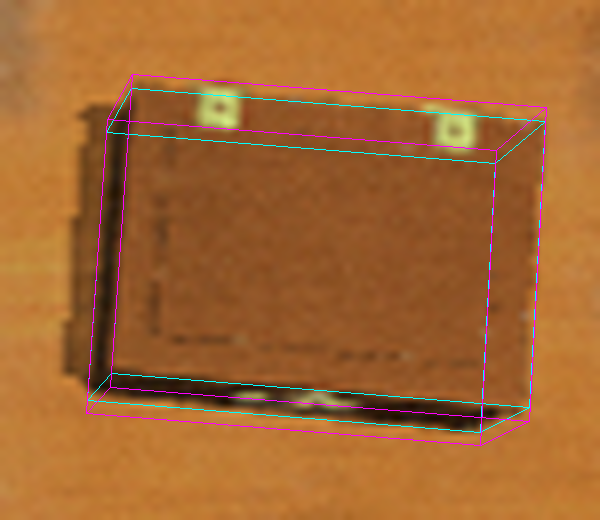

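Both models fit: the housing at yaw −0.815, and the box front edge and corners at (515,233)/(503,355). I'll trim by a hair and hold.

Request:
{"name": "apply_moves", "arguments": {
  "series": [
    [[0,0,0],[0,0,0.006],1],
    [[0,0,0],[0,0,0],1],
    [[0,0,0],[0,0,0],1],
    [[0,0,0],[0,0,0],1],
    [[0,0,0],[0,0,0],1],
    [[0,0,0],[0,0,0],1],
    [[0,0,0],[0,0,0],1],
    [[0,0,0],[0,0,0],1]
  ]
}}

```text
t: 6.13
position: [0.4981, -0.1313, 0.1386]
eef_rot: [-0.0, 0.917, -0.398, 0.001]
wrist_force: [-1.0, 2.1, 6.2]
width: 0.349
grasp_force: 63.5
```

Request:
{"name": "apply_moves", "arguments": {
  "series": [
    [[0,0,0],[0,0,0],1],
    [[0,0,0],[0,0,0],1],
    [[0,0,0],[0,0,0],1],
    [[0,0,0],[0,0,0],1],
    [[0,0,0],[0,0,0],1],
    [[0,0,0],[0,0,0],1],
    [[0,0,0],[0,0,0],1],
    [[0,0,0],[0,0,0],1]
  ]
}}

```text
t: 6.8
position: [0.4981, -0.1313, 0.1386]
eef_rot: [-0.0, 0.917, -0.398, 0.001]
wrist_force: [-0.3, 0.5, 6.6]
width: 0.35
grasp_force: 63.5
```

Request:
{"name": "apply_moves", "arguments": {
  "series": [
    [[0,0,-0.3],[0,0,0],1],
    [[0,0,-0.6],[0,0,0],1],
    [[0,0,-0.8],[0,0,0],1],
    [[0,0,-0.9],[0,0,0],1],
    [[0,0,-0.9],[0,0,0],1],
    [[0,0,-0.9],[0,0,0],1],
    [[0,0,-0.9],[0,0,0],1],
    [[0,0,-0.9],[0,0,0],1]
  ]
}}

```text
t: 7.47
position: [0.4978, -0.1311, 0.2003]
eef_rot: [-0.0, 0.917, -0.399, 0.001]
wrist_force: [4.6, 0.8, -6.3]
width: 0.35
grasp_force: 62.2
```

```bash
python3 - <<'E'
from h import *
st(.498,-.1312,.2686,-.82)
E
```

```text
t 7.4667 p [ 0.4978 -0.1311  0.2003] yaw -0.8198 zaxis [ 0.002  0.    -1.   ] F [ 4.6  0.8 -6.3] T [ 0.32 -1.58 -0.03] w 0.35 g 62.23326086997986 q [ 0.32  0.19 -0.17  1.89  0.04  1.06 -2.25]
shift cm [ 0.03 -0.02 -6.83] rotz 0.0002
```

Request:
{"name": "apply_moves", "arguments": {
  "series": [
    [[0,0,-0.9],[0,0,0],1],
    [[0,0,-0.9],[0,0,0],1],
    [[0,0,-0.9],[0,0,0],1],
    [[0,0,-0.9],[0,0,0],1],
    [[0,0,-0.9],[0,0,0],1],
    [[0,0,-0.9],[0,0,0],1],
    [[0,0,-0.7],[0,0,0],1],
    [[0,0,-0.4],[0,0,0],1]
  ]
}}

```text
t: 8.13
position: [0.4976, -0.131, 0.2646]
eef_rot: [-0.001, 0.917, -0.398, 0.001]
wrist_force: [7.1, 1.4, -10.1]
width: 0.352
grasp_force: 61.9
```

Request:
{"name": "apply_moves", "arguments": {
  "series": [
    [[0,0,-0.3],[0,0,0],1],
    [[0,0,-0.2],[0,0,0],1],
    [[0,0,-0.1],[0,0,0],1],
    [[0,0,-0.1],[0,0,0],1],
    [[0,0,0],[0,0,0],1],
    [[0,0,0],[0,0,0],1],
    [[0,0,0],[0,0,0],1],
    [[0,0,0],[0,0,0],1]
  ]
}}

```text
t: 8.8
position: [0.4973, -0.1309, 0.269]
eef_rot: [-0.001, 0.917, -0.399, -0.0]
wrist_force: [8.6, 0.2, -17.2]
width: 0.35
grasp_force: 61.5
```

```bash
python3 - <<'E'
from h import *
st(.498,-.1312,.2686,-.82)
E
```

```text
t 8.8 p [ 0.4973 -0.1309  0.269 ] yaw -0.8199 zaxis [ 0.     0.001 -1.   ] F [  8.6   0.2 -17.2] T [ 0.19 -2.48 -0.02] w 0.35 g 61.5261036157608 q [ 0.33  0.13 -0.17  1.8   0.02  1.21 -2.24]
shift cm [ 0.07 -0.03  0.04] rotz 0.0001
```

Request:
{"name": "apply_moves", "arguments": {
  "series": [
    [[0,0,-0.1],[0,0,0],1],
    [[0,0,-0.1],[0,0,0],1],
    [[0,0,-0.1],[0,0,0],1],
    [[0,0,0],[0,0,0],1],
    [[0,0,0],[0,0,0],1],
    [[0,0,0],[0,0,0],1],
    [[0,0,0],[0,0,0],1],
    [[0,0,0],[0,0,0],1]
  ]
}}

```text
t: 9.47
position: [0.4968, -0.1307, 0.2693]
eef_rot: [-0.0, 0.917, -0.398, -0.001]
wrist_force: [12.3, -1.0, -29.0]
width: 0.352
grasp_force: 62.3
```

```bash
python3 - <<'E'
from h import *
st()
im=imaging.read_camera("scene")[:,:,::-1]; x0,y0,f=205,110,4
v=cv2.resize(im[y0:y0+150,x0:x0+155],None,fx=f,fy=f,interpolation=cv2.INTER_CUBIC)
c,s=np.cos(-.82),np.sin(-.82)
for x in(-.034,.068):
  for y in(-.025,.025):
    for z in(.23,.258):
      q=(proj("scene",[[.497+c*x-s*y,-.1315+s*x+c*y,z]])[0]-[x0,y0]+.5)*f; cv2.circle(v,tuple(map(int,q)),3,(0,255,0),-1)
cv2.imwrite("pics/o3.png",v)
E
```

```text
t 9.4667 p [ 0.4968 -0.1307  0.2693] yaw -0.8196 zaxis [-0.002  0.002 -1.   ] F [ 12.3  -1.  -29. ] T [ 0.09 -3.34 -0.05] w 0.352 g 62.25105822086334 q [ 0.33  0.13 -0.17  1.8   0.02  1.22 -2.24]
```

View pics/o3.png

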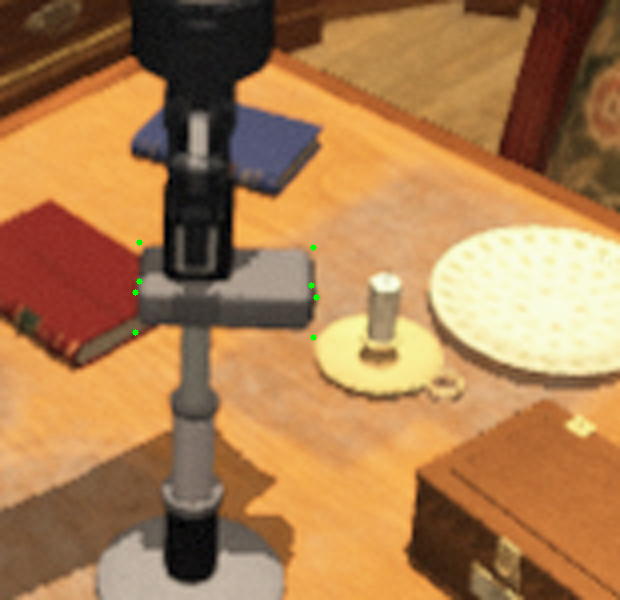

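Both tubes are out, with the housing at the predicted height (corner dots match) and the pull well above the 10 N spring. I'll ease off slightly to avoid slip, then hand in.

Request:
{"name": "apply_moves", "arguments": {
  "series": [
    [[0,0,0.1],[0,0,0],1],
    [[0,0,0.1],[0,0,0],1],
    [[0,0,0],[0,0,0],1],
    [[0,0,0],[0,0,0],1],
    [[0,0,0],[0,0,0],1],
    [[0,0,0],[0,0,0],1],
    [[0,0,0],[0,0,0],1],
    [[0,0,0],[0,0,0],1]
  ]
}}

```text
t: 10.18
position: [0.4969, -0.1308, 0.2692]
eef_rot: [-0.0, 0.917, -0.399, -0.001]
wrist_force: [9.4, 0.4, -20.8]
width: 0.349
grasp_force: 63.1
```

```bash
python3 - <<'E'
from h import *
st(); 
s=status.get_state()
if s["wrist_force"][2]<-14 and s["position"][2]>.268: print(manip.hand_in())
E
```

```text
t 10.1833 p [ 0.4969 -0.1308  0.2692] yaw -0.8198 zaxis [-0.001  0.001 -1.   ] F [  9.4   0.4 -20.8] T [ 0.16 -2.65 -0.01] w 0.349 g 63.14184844493866 q [ 0.33  0.13 -0.17  1.8   0.02  1.21 -2.24]
the job is handed in; nothing more can be done
None
```

The job is handed in: the arm is holding the scanner at the post's second stop with the button squeezed, aimed at the middle of the nearest card index box (yaw −0.82 rad, accurate to about 0.01–0.02 rad).

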